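# Feed a stone blank under the sprung pointer and hold the pointer at its mark

## Task

On the green jig, pull the sprung feed slide by its upright wooden handle until its index is level with the steel mark post, so that it pushes the stone blank under the pointer line, then let the slide go fully home and leave the blank there. Then pull the telescoping pointer rod out of its sleeve by its wooden grip tab, against its spring, until the ring on the rod has just come out of the sleeve, and finish while still holding it steady there, its point over the middle of the blank. Leave the other things on the bench where they are.

Things in the scene. Friction and masses are not known exactly. Their poses are not given: they have to be found in the camera images.
- jig: green steel jig bolted to the bench. Origin at table height on the middle line of its feed channel; x along the channel away from the robot, y left across it, z up. Channel: floor 12 mm above the table, x -120 to +123 mm, 50 mm wide inside, walls 20 mm high. Right of it the pointer sleeve, a level tube 22 mm thick along y (x -53, y -275 to -125, axis z 70 mm) on two green blocks
- feed (a joint): pull of the sprung feed slide, m: 0 home at the channel's far end, grows along jig -x (towards the robot); 0.100 = index level with the mark post; stop at 0.125. Spring about 3 N at 0, 8 N at 0.100; let go, it runs home by itself in under 1 s. Its steel pusher (16 mm long, 44 mm wide) shoves the blank ahead of it and does not draw it back
- feed_grip (a point): grip point in the feed slide's upright wooden handle, 95 mm above the table; handle 16 mm thick (jig x), 24 mm wide (jig y), free from 43 to 112 mm above the table. At home at jig x +85 mm, y 0. The pusher face that meets the blank is 8 mm towards jig -x from it
- feed_index (a point): outer end of the slide's index tongue, a 4 mm thick steel finger standing out to the left over the channel wall, 36 mm above the table, at the handle's jig x
- feed_mark (a point): top of the slide's length mark: a thin steel post (4 mm thick in jig x, top 60 mm above the table) just outside the left channel wall at jig x -15 mm, y +46 mm
- blank: stone blank: pale block 60 (jig x) by 44 (jig y) by 30 mm high, 0.15 to 0.29 kg, the only stone in the channel, lying on its floor 3 to 51 mm ahead of the pusher. Origin at the centre of its underside. With the slide at its mark the blank's centre is at jig x -53 mm, under the pointer line
- pointer (a joint): pull of the telescoping pointer rod out of its sleeve, m: 0 home, grows along jig +y (left, across the channel); 0.080 = its length mark (the ring on the rod has just wholly come out of the sleeve); stop at 0.105. Inner spring about 4.5 N at 0, 12 N at 0.080; let go, it springs home
- tab_grip (a point): grip point, 106 mm above the table, in the upright wooden grip tab on the end of the pointer rod, 14 mm thick (jig y), 24 mm wide (jig x), 64 to 126 mm above the table. The 12 mm thick rod runs level along jig y below it (top at 76 mm): keep fingers that straddle the tab along jig y above that. At home at jig x -53, y -80 mm; at the mark y 0
- pointer_tip (a point): the brass point under the end of the rod, straight below the grip tab, 52 mm above the table (10 mm above the blank's top, which is at 42 mm)
- sleeve_mouth (a point): centre of the sleeve's open end, where the rod comes out. The length mark is a dark steel ring, 17 mm across and 4 mm wide, on the rod: hidden in the sleeve until about 76 mm of pull, wholly out at 80 mm
- offcut: thin rectangular stone offcut, 62 x 50 x 18 mm, lying flat right of the channel; not part of the job
- wheel: grey grinding wheel with a hub, 64 mm across, 24 mm high, lying flat at the far side of the pointer sleeve; not part of the job
- gouge: hand gouge with a wooden handle, 170 mm long, lying left of the channel; not part of the job
- paste_jar: glass jar with a metal cap, 52 mm across, 55 mm high, standing left of and beyond the channel; not part of the job
- seal_blank: upright round stick of reddish stone, 26 mm across, 50 mm high, left of the channel's near end; not part of the job
- dust_brush: brush with a wooden handle, 160 mm long, lying on the robot's side of the pointer sleeve; not part of the job
- mandrel: steel mandrel with a round foot 28 mm across, 45 mm high, standing on the robot's side of the channel; not part of the job
Things that resemble listed ones, but are neither listed nor needed, are in the scene too. Leave any orange or pink look-alike of the blank alone.

How it is judged:
By the outcome, as a careful person would: the job done as asked, in the order asked, and still so for the second after the job is handed in, while the arm keeps its last pose, push and grip.
It also fails if it takes over 53 s, if anything falls off the work surface, if the arm or the gripper's body presses on something with over 40 N, if the wrist force passes 120 N, or if a joint passes its speed limit or range.

## Robot

A 6-joint arm with a two-finger parallel gripper is mounted at the origin on the work surface. World frame = base frame: x ahead of the robot, y to its left, z up, the work surface at z = 0. Lengths are in m, angles in rad, forces in N, time in s.
With the tool pointing down it reaches from about 0.3 to 0.775 m from the base axis. Payload 14.6 kg.
Tool frame: the origin (TCP) lies midway between the tips of the shut fingers; the grasp point (between the pads) lies 19 mm behind it; z points along the fingers, y is the direction in which the jaws open and shut (so a half turn about z gives the same grasp; the last joint's range is limited). The gripper opens to 94 mm and grips with 3 to 60 N. Pads are 16 mm wide; open, the fingers measure 119 mm over their backs; the gripper's body (75 mm by 177 mm) begins 78 mm behind the grasp point.
Start: joints at [1.259, 0.3, 1.521, -0, 1.321, -0.067], TCP at [0.133, 0.534, 0.205] pointing down, gripper open.
Joint ranges: [-3.03, 3.03], [-0.79, 2.21], [0.23, 2.52], [-1.04, 4.18], [0, 3.07], [-2.55, 2.55]. Speed limits (rad/s): [2.22, 2.22, 2.57, 3.14, 3.14, 3.14].

## Interface

Orientations are given as [roll, pitch, yaw] about the fixed x, y, z axes, in that order (R = Rz(yaw) Ry(pitch) Rx(roll)).
In Python, from station import sensors, eyes, ctrl gives the robot as it stands.
- The arm moves only by the shell command python3 -m creep 'ROWS' [FORCE]. ROWS is JSON, one flat list of numbers, 7 for each row, row after row: the shift along the tool's x, y, z in cm, then the turn, a rotation vector about the tool's x, y, z in degrees, then the gripper command: -1 is shut, 1 is fully open, values between are in proportion. In form: [x, y, z, rx, ry, rz, gripper, x, y, z, rx, ry, rz, gripper, ...]. A call has 1 to 12 rows; each row is the pose to reach, as a shift and turn from the pose commanded when the call began, along the tool's axes at that moment; what a row does not reach only later rows make up. A row lasts 1/8 s, in which the tool goes at most 62.5 mm and 10.7 degrees, less where a joint would pass 70% of its speed; a pose out of reach is approached as far as the arm can. A call with a gripper value outside its range is refused whole. The fingers move at their own pace and stop on an object; FORCE is the grip in N (left out, the last holds). Time passes only in rows, so rows that repeat a pose let the fingers close. It gives the time, the measured TCP pose, the force and the opening at its end, in the units of the state.
- sensors.get_obs(): the state, without advancing time (a new reading comes with each control period).
- eyes.camera(name): name is "side" or "top"; returns a dict with "color" (480x640x3 uint8, red, green, blue), "fx", "fy", "cx", "cy" (pixels), "R" (3x3) and "t" (3): a world point X has camera coordinates R X + t. Camera axes: x right, y down, z forward; pixel columns grow to the right and rows downward; lengths in m; the calibration is good to about 2 mm. A picture is of the moment at which its call begins. There is no depth.
- ctrl.hand_in(): hands the job in, once; it reports no verdict.
The state is a dict: "time_s": time; "qpos": joint angles; "joint_vel": joint speeds; "tau": joint torques, N m; "ee_pos": TCP position; "eef_rot": TCP orientation; "force": force on the tool from outside, world axes, zero at the start; "moment": the same for the moment, N m; "grip_width": finger opening in m.
Only numpy, scipy, OpenCV 4.12 (cv2) and the standard library are available. Lean on these libraries where they do the work, as an engineer would, in place of code of your own. Each camera call takes 0.05 s, during which the arm holds its last target.

## Working session

There is one attempt and no reset: what is moved stays moved. The work goes in short steps, Python scripts to look and compute and a shell command to move; the robot and the scene stay as the last step left them, time stands still between calls to the robot, and variables do not carry over. Pictures are saved under pics/ and viewed, and the job is handed in when it is done.

```bash
ls; mkdir -p pics
python3 - <<'E'
from station import sensors, eyes
import cv2
o=sensors.get_obs()
for k,v in o.items(): print(k,v)
for n in("top","side"):
    c=eyes.camera(n); cv2.imwrite(f"pics/{n}0.png",c["color"][:,:,::-1]); print(n,c["fx"],c["fy"],c["cx"],c["cy"],c["R"],c["t"])
E
```

```text
pics
time_s 0.0
qpos [ 1.25939353e+00  3.00460085e-01  1.52160133e+00  2.90889534e-05
  1.32068176e+00 -6.66260389e-02]
joint_vel [-9.61953465e-04 -6.18101238e-04 -8.33105101e-04  1.92408513e-04
 -6.83899333e-05  7.42954448e-04]
tau [ 3.82828721e-04 -5.31811309e+01 -3.52726436e+01  7.08091585e-02
  2.45242351e-02 -7.36947868e-05]
ee_pos [0.13321448 0.53334913 0.2048838 ]
eef_rot [-3.14044657e+00 -1.04710641e-04  2.89680862e+00]
force [-1.15497563  0.54959111  0.23136017]
moment [ 0.01946651 -0.05522868  0.03848118]
grip_width 0.09383295104069769
top 510.61993617844496 510.61993617844496 315.84273207609164 232.71740286908317 [[-0.01657806 -0.99983038  0.00802381]
 [-0.99752037  0.01598973 -0.06853793]
 [ 0.06839801 -0.00914014 -0.99761624]] [0.08419096 0.57229186 1.0733613 ]
side 433.72817113478914 433.72817113478914 315.7111734362983 239.79296113693945 [[-0.89620598 -0.44340191  0.01447693]
 [-0.27480147  0.52922042 -0.80275146]
 [ 0.34828005 -0.72340894 -0.596138  ]] [0.52813192 0.18130735 0.61407705]
```

View pics/top0.png

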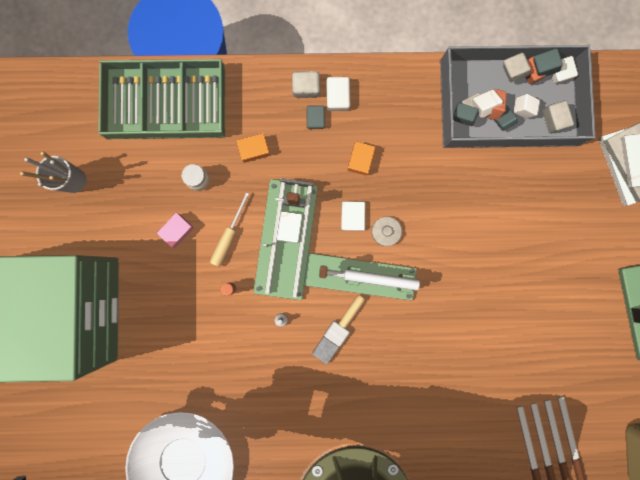

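View pics/side0.png

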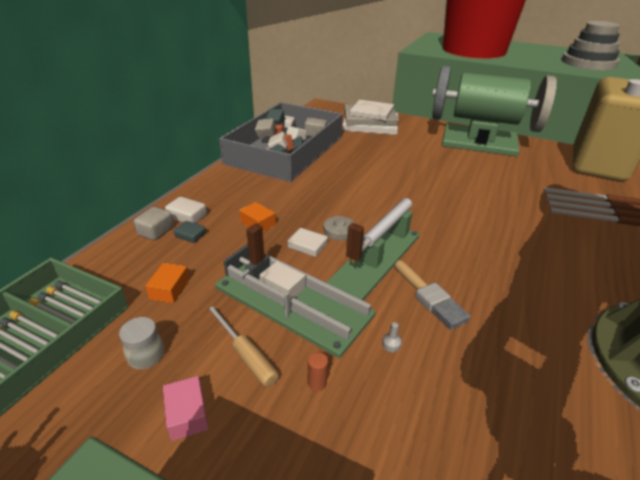

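The top view shows the jig at about (287,240). The wooden feed handle is at (293,198), the pale blank in the channel at (289,227), the pointer tab at (323,271) and the sleeve to its right. Next I enlarge this area and measure it.

```bash
cat > h.py <<'E'
import numpy as np, cv2
from station import sensors, eyes
def K(c): return np.array([[c["fx"],0,c["cx"]],[0,c["fy"],c["cy"]],[0,0,1]])
def ray(c,uv):
    R=np.array(c["R"]);t=np.array(c["t"])
    d=R.T@np.linalg.inv(K(c))@np.array([uv[0],uv[1],1.]); return -R.T@t,d
def plane(c,uv,z):
    o,d=ray(c,uv); return o+d*(z-o[2])/d[2]
def tri(c1,p1,c2,p2):
    o1,d1=ray(c1,p1);o2,d2=ray(c2,p2)
    s=np.linalg.lstsq(np.c_[d1,-d2],o2-o1,rcond=None)[0]
    a=o1+s[0]*d1;b=o2+s[1]*d2
    return (a+b)/2,np.linalg.norm(a-b)
def proj(c,X):
    p=K(c)@(np.array(c["R"])@np.array(X)+np.array(c["t"])); return p[:2]/p[2]
def crop(c,u0,v0,w,h,s,name):
    im=cv2.resize(c["color"][v0:v0+h,u0:u0+w],None,fx=s,fy=s,interpolation=cv2.INTER_CUBIC)
    cv2.imwrite("pics/"+name,im[:,:,::-1])
E
python3 - <<'E'
from h import *
crop(eyes.camera("top"),240,170,190,140,4,"t1.png")
crop(eyes.camera("side"),210,190,220,165,3.6,"s1.png")
E
```

```text
(no output)
```

View pics/t1.png

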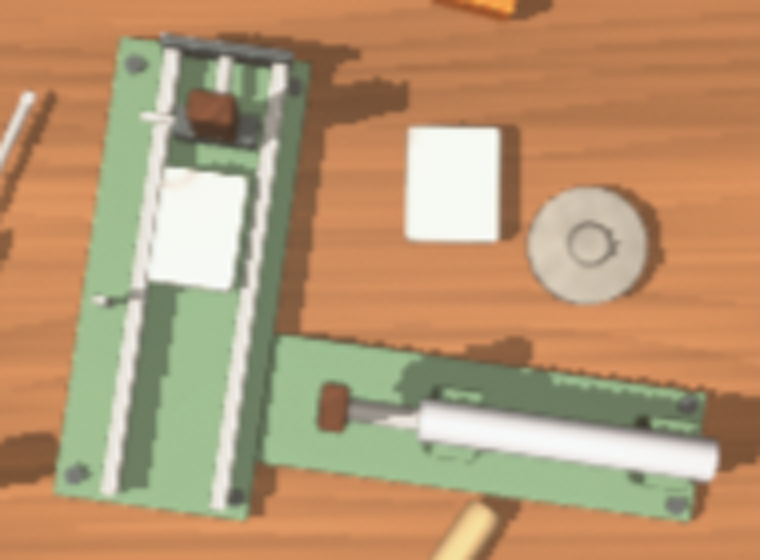

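View pics/s1.png

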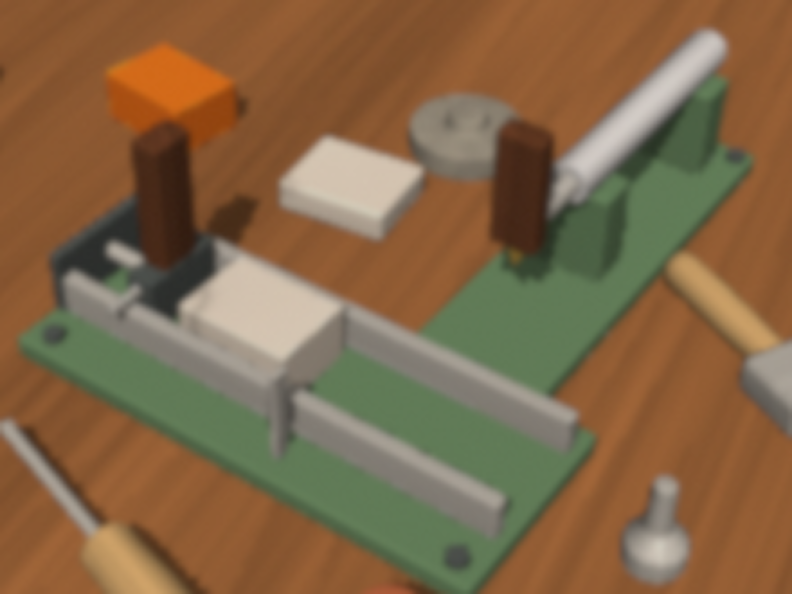

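Run:
```python
from h import *
T=eyes.camera("top");S=eyes.camera("side")
print("camT",ray(T,(0,0))[0],"camS",ray(S,(0,0))[0])
def show(c,p):return tuple(p)
t=lambda x,y:(240+x/4-.375,170+y/4-.375)
s=lambda x,y:(210+x/3.6-.36,190+y/3.6-.36)
for n,p in dict(Ln=(113,492),Lf=(174,48),Rn=(220,507),Rf=(282,64)).items(): print(n,plane(T,t(*p),.032))
for n,a,b in [("postop",(98,299),(280,381)),("index",(145,115),(122,308)),("sleeve mouth end top?",(425,403),(560,165)),("bolt near left",(78,473),(457,557)),("bolt far left",(136,64),(55,335)),("bolt far sl",(687,404),(736,156))]:
    print(n,*tri(T,t(*a),S,s(*b)))
# brown masks
for n,c in(("T",T),("S",S)):
    im=c["color"].astype(int); m=((im[...,0]>im[...,1]*1.35)&(im[...,0]<130)).astype(np.uint8)
    k,l,st,ce=cv2.connectedComponentsWithStats(m)
    for i in range(1,k):
        if 40<st[i,4]<2000 and 200<st[i,0]<440 and 170<st[i,1]<330: print(n,st[i],ce[i])
```

```text
camT [0.49885273 0.08483656 1.10935084] camS [0.30926772 0.58245198 0.50397368]
Ln [0.44845739 0.17760512 0.032     ]
Lf [0.68282333 0.14279057 0.032     ]
Rn [0.43969039 0.12165734 0.032     ]
Rf [0.67335804 0.08546785 0.032     ]
postop [0.54784679 0.18185421 0.05594522] 0.001859702418262296
index [0.64471604 0.15724768 0.03758205] 0.0038449297491413756
sleeve mouth end top? [0.49142127 0.01568987 0.07710271] 0.0023339674762633492
bolt near left [0.45802913 0.19789491 0.01239282] 0.00018293032114330678
bolt far left [0.6774096  0.16432911 0.01319819] 0.0004668530620257465
bolt far sl [ 0.46424616 -0.13737446 -0.00282911] 0.05092903686585738
T [295 179  47  28 335] [323.39104478 191.73134328]
T [287 194  12  10  51] [293.8627451  200.07843137]
T [223 250   9  12  49] [227.18367347 256.51020408]
T [416 275  20  12  85] [424.65882353 280.70588235]
T [229 283  24  10  93] [239.17204301 287.44086022]
S [301 186  38  41 303] [318.47524752 207.28052805]
S [ 245  189   80   76 1457] [273.05010295 234.44680851]
S [345 222  20  38 545] [354.19266055 241.16697248]
S [388 267  40  44  80] [407.1625 283.425 ]
```

Run:
```python
from h import *
T=eyes.camera("top");S=eyes.camera("side")
def cr(c,u,v,w,h,s):
    im=cv2.resize(c["color"][v:v+h,u:u+w],None,fx=s,fy=s,interpolation=cv2.INTER_CUBIC); return im
a=cr(T,275,185,40,30,10);b=cr(T,305,255,40,30,10);cc=cr(S,240,215,40,30,10);d=cr(S,340,215,40,30,10)
im=np.vstack([np.hstack([a,b]),np.hstack([cc,d])])
im=np.clip(im.astype(float)*1.7,0,255).astype(np.uint8)
cv2.imwrite("pics/z2.png",im[:,:,::-1])
```

```text
(no output)
```

View pics/z2.png

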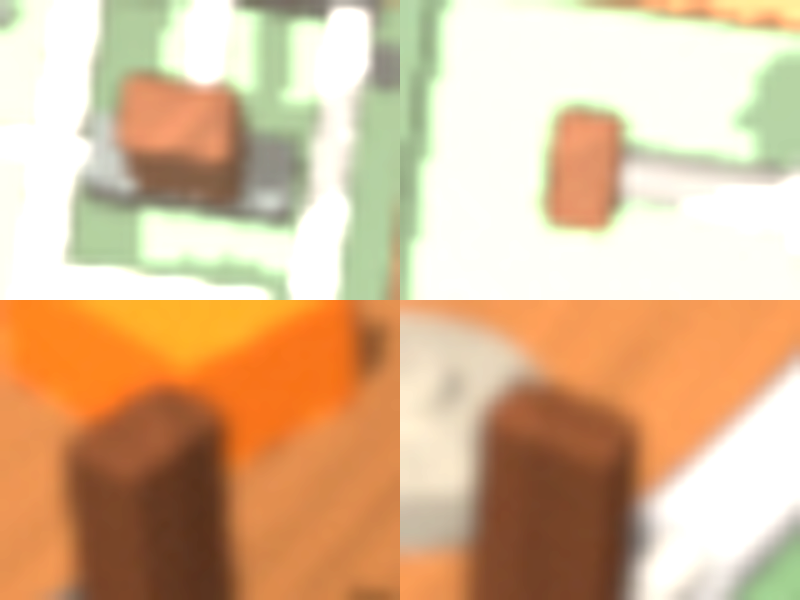

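Run:
```python
from h import *
T=eyes.camera("top");S=eyes.camera("side")
H,e=tri(T,(292.5,196.05),S,(254.3,227.85));print("handle",H,e)
P,e2=tri(T,(322.85,271.35),S,(355.85,226.75));print("tab",P,e2)
d=(P-H)[:2]; print(np.hypot(*d), "expect",np.hypot(138,80))
# jig: H at (85,0), P at (-53,-80): yaw
yaw=np.arctan2(d[1],d[0])-np.arctan2(-80,-138);print("yaw",np.degrees(yaw)%360)
for y in(yaw,np.radians(-8.6)):
  R=np.array([[np.cos(y),-np.sin(y)],[np.sin(y),np.cos(y)]])
  o1=H[:2]-R@[.085,0];o2=P[:2]-R@[-.053,-.08];print(o1,o2)
  for j,z in(((-.015,.046),.06),((.085,.035),.036)): print((o1+o2)/2+R@j)
```

```text
handle [0.64022141 0.12028129 0.10952633] 0.0008603108461201637
tab [0.49146639 0.06349072 0.12440865] 0.0004582228469731475
0.15922695271890194 expect 159.51175505272332
yaw 350.7941727681273
[0.55631621 0.13387972] [0.55658228 0.1339813 ]
[0.54900159 0.18173775]
[0.6459538  0.15488128]
[0.55617711 0.13299179] [0.55583331 0.13466586]
[0.54805249 0.18155465]
[0.64528324 0.1557248 ]
```

Both tops triangulate consistently, with the handle at z 0.110 and the tab at 0.124. They are 159.2 mm apart, against 159.5 expected. That puts the jig origin at (0.556, 0.134) with yaw -8.9°, and the post and index agree with it. The blank candidates are the pale block in the channel at (289,227), the pale offcut at (353,216) outside the channel, and the orange and pink look-alikes. The one in the channel fits, as the enlarged crop confirms.

```bash
cat >> h.py <<'E'
from scipy.spatial.transform import Rotation as Rn
O=np.array([.5562,.1339]);YAW=np.radians(-8.95)
def jw(x,y,z):
    c,s=np.cos(YAW),np.sin(YAW); return np.array([O[0]+c*x-s*y,O[1]+s*x+c*y,z])
def go(X,yaw):
    o=sensors.get_obs(); R=Rn.from_euler("xyz",o["eef_rot"]).as_matrix()
    G=Rn.from_euler("xyz",[np.pi,0,yaw]).as_matrix()
    print("shift cm",np.round(R.T@(X-o["ee_pos"])*100,2),"rot deg",np.round(np.degrees(Rn.from_matrix(R.T@G).as_rotvec()),1))
def st():
    o=sensors.get_obs(); c,s=np.cos(YAW),np.sin(YAW); d=o["ee_pos"][:2]-O
    print("t",o["time_s"],"tcp jig mm",np.round([1e3*(c*d[0]+s*d[1]),1e3*(-s*d[0]+c*d[1]),1e3*o["ee_pos"][2]],1),"F",np.round(o["force"],1),"w",o["grip_width"],"rot",np.round(np.degrees(o["eef_rot"]),2))
E
python3 - <<'E'
from h import *
X=jw(.085,0,.200);print(X);go(X,YAW+np.pi/2)
E
```

```text
[0.64016508 0.12067634 0.2       ]
shift cm [-59.18 -27.77   0.54] rot deg [-0.   0.  84.9]
```

```bash
python3 -m creep '[-59.2,-27.8,0.5,0,0,84.9,0.1,-59.2,-27.8,0.5,0,0,84.9,0.1,-59.2,-27.8,0.5,0,0,84.9,0.1,-59.2,-27.8,0.5,0,0,84.9,0.1,-59.2,-27.8,0.5,0,0,84.9,0.1,-59.2,-27.8,0.5,0,0,84.9,0.1,-59.2,-27.8,0.5,0,0,84.9,0.1,-59.2,-27.8,0.5,0,0,84.9,0.1,-59.2,-27.8,0.5,0,0,84.9,0.1,-59.2,-27.8,0.5,0,0,84.9,0.1,-59.2,-27.8,0.5,0,0,84.9,0.1,-59.2,-27.8,0.5,0,0,84.9,0.1]' 30; python3 -c "
from h import *
st();go(jw(.085,0,.076),YAW+np.pi/2)"
```

```text
time_s: 2.0
ee_pos: [0.641, 0.1189, 0.1995]
eef_rot: [-3.141, 0.0, 1.413]
force: [-0.3, 0.8, -1.2]
grip_width: 0.0517
t 2.0 tcp jig mm [ 86.1  -1.6 199.5] F [-0.3  0.8 -1.2] w 0.05171975724268373 rot [-1.7995e+02  2.0000e-02  8.0940e+01]
shift cm [ 0.16 -0.1  12.35] rot deg [-0.1  0.  -0.1]
```

```bash
python3 -m creep '[0.1,0,4,0,0,0,0.1,0.1,0,8,0,0,0,0.1,0.1,0,11,0,0,0,0.1,0.1,0,12.3,0,0,0,0.1,0.1,0,12.3,0,0,0,0.1]' ; python3 -c "
from h import *
st();crop(eyes.camera('side'),200,150,220,165,3.6,'s3.png');crop(eyes.camera('top'),240,150,160,120,5,'t3.png')"
```

```text
time_s: 2.62
ee_pos: [0.64, 0.1219, 0.0776]
eef_rot: [-3.141, 0.0, 1.416]
force: [0.9, -0.7, 0.2]
grip_width: 0.0517
t 2.625 tcp jig mm [84.7  1.2 77.6] F [ 0.9 -0.7  0.2] w 0.05173690699251466 rot [-1.7997e+02  1.0000e-02  8.1110e+01]
```

View pics/s3.png

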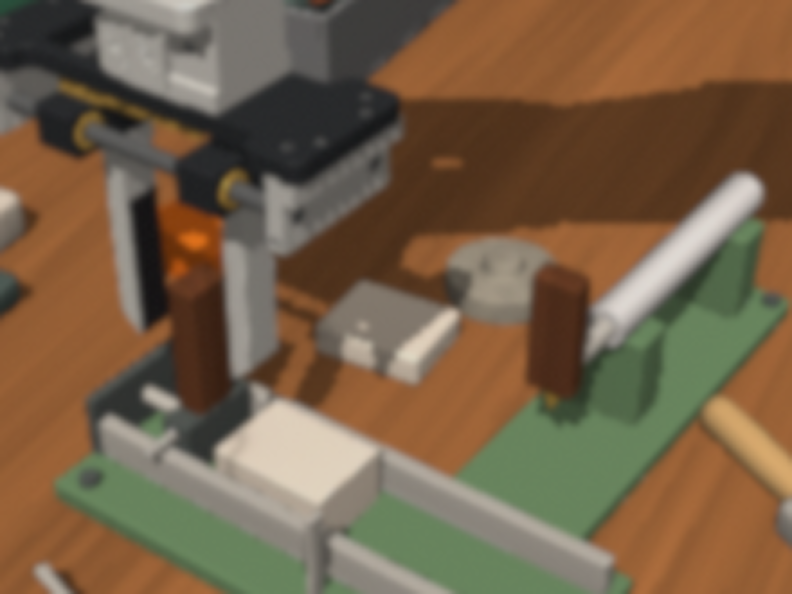

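The side view shows the fingers straddling the feed handle (crop 200,340). I'll close on it.

```bash
python3 -m creep '[0,0,0,0,0,0,-1,0,0,0,0,0,0,-1,0,0,0,0,0,0,-1,0,0,0,0,0,0,-1,0,0,0,0,0,0,-1,0,0,0,0,0,0,-1]' 35; python3 -c "
from h import *
st()"
```

```text
time_s: 3.48
ee_pos: [0.6407, 0.1213, 0.0776]
eef_rot: [3.141, -0.0, 1.415]
force: [4.0, -0.5, -0.2]
grip_width: 0.0157
t 3.475 tcp jig mm [85.4  0.7 77.6] F [ 4.  -0.5 -0.2] w 0.01565696249156515 rot [179.96  -0.    81.07]
```

```bash
python3 -m creep '[0,-0.8,0,0,0,0,-1,0,-1.6,0,0,0,0,-1,0,-2.4,0,0,0,0,-1,0,-3.2,0,0,0,0,-1,0,-4,0,0,0,0,-1,0,-4.8,0,0,0,0,-1,0,-5.6,0,0,0,0,-1,0,-6.4,0,0,0,0,-1,0,-7.2,0,0,0,0,-1,0,-8,0,0,0,0,-1,0,-8.6,0,0,0,0,-1,0,-9,0,0,0,0,-1]' ; python3 -c "
from h import *
st();crop(eyes.camera('side'),200,190,220,165,3.6,'s4.png');crop(eyes.camera('top'),240,170,160,120,5,'t4.png');st()"
```

```text
time_s: 4.97
ee_pos: [0.5517, 0.1352, 0.0776]
eef_rot: [3.14, -0.0, 1.415]
force: [10.4, -1.2, -4.3]
grip_width: 0.0156
t 4.975 tcp jig mm [-4.6  0.6 77.6] F [10.4 -1.2 -4.3] w 0.01564281406709685 rot [ 1.799e+02 -1.000e-02  8.107e+01]
t 5.075 tcp jig mm [-4.9  0.6 77.5] F [ 7.3 -1.8 -2.9] w 0.01595928625774746 rot [179.93   0.    81.08]
```

View pics/s4.png

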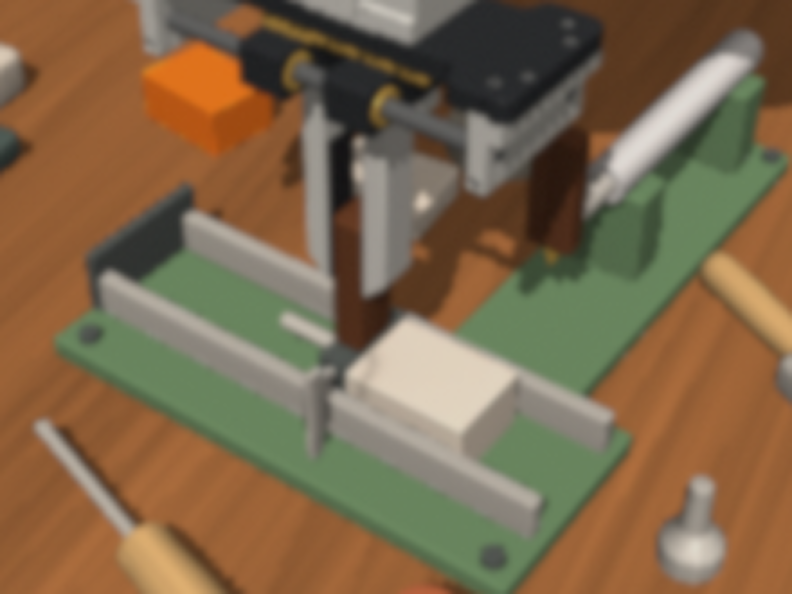

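View pics/t4.png

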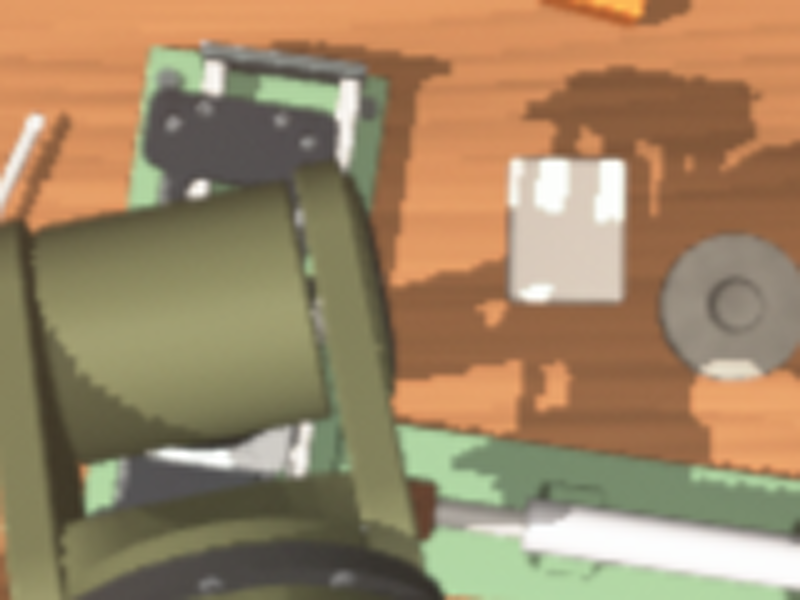

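The handle is held and the blank is moving ahead of the pusher, with 90 mm pulled. The index, just behind the post in the side crop at (318,375), still needs about 9.7 mm.

```bash
python3 -m creep '[0,-0.3,0,0,0,0,-1,0,-0.6,0,0,0,0,-1,0,-0.85,0,0,0,0,-1,0,-0.97,0,0,0,0,-1,0,-0.97,0,0,0,0,-1,0,-0.97,0,0,0,0,-1]' ; python3 -c "
from h import *
st();S=eyes.camera('side');crop(S,255,275,80,60,10,'s5.png');st()
for d in(0,.002,-.002,-.004):
  print(d,proj(S,jw(-.015+d,.035,.036)))
print(proj(S,jw(-.015,.046,.06)),proj(S,jw(-.015,.046,.036)))"
```

```text
time_s: 5.82
ee_pos: [0.5422, 0.1367, 0.0776]
eef_rot: [3.14, -0.0, 1.415]
force: [8.0, -1.2, -2.9]
grip_width: 0.0153
t 5.825 tcp jig mm [-14.2   0.6  77.6] F [ 8.  -1.2 -2.9] w 0.015320640655626454 rot [179.92  -0.    81.07]
t 5.875 tcp jig mm [-14.2   0.6  77.5] F [ 7.8 -1.7 -2.7] w 0.015295306678242375 rot [179.92  -0.    81.07]
0 [291.2767891  300.64894247]
0.002 [290.23834574 300.10009508]
-0.002 [292.31811216 301.19931187]
-0.004 [293.36232692 301.75120962]
[286.36823086 293.19790746] [286.78084377 304.83806386]
```

View pics/s5.png

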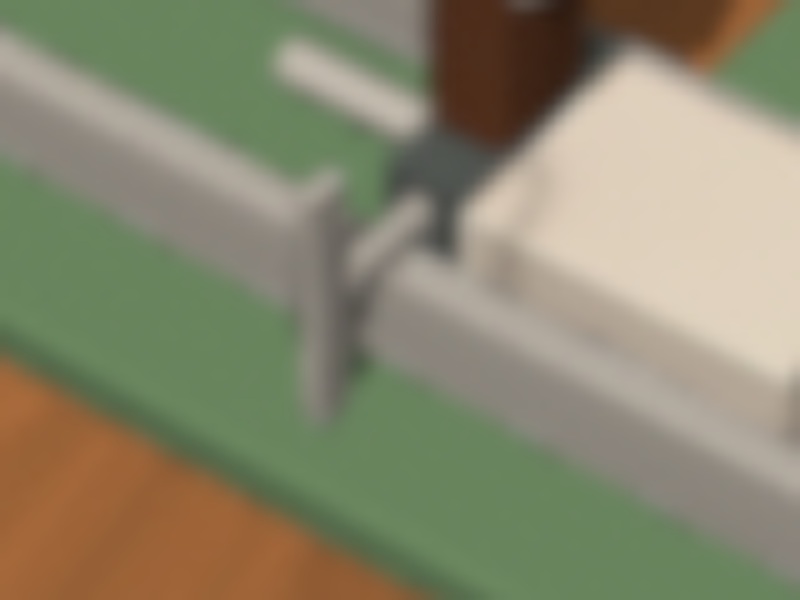

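Run:
```python
from h import *
S=eyes.camera('side');im=cv2.resize(S["color"][265:345,260:380],None,fx=6.6,fy=6.6,interpolation=cv2.INTER_CUBIC)
f=lambda X:tuple(int(round(v)) for v in (((proj(S,X)-[260,265])+.5)*6.6))
P=[f(jw(-.053+a,b,.042)) for a,b in((.03,.022),(.03,-.022),(-.03,-.022),(-.03,.022))]
cv2.polylines(im,[np.array(P)],True,(255,0,0),1)
cv2.line(im,f(jw(-.015,.046,.038)),f(jw(-.015,.0,.038)),(255,0,0),1)
cv2.polylines(im,[np.array([f(jw(-.015+a,.046+b,.06)) for a,b in((.002,.002),(.002,-.002),(-.002,-.002),(-.002,.002))])],True,(0,0,255),1)
for y in(.025,-.025): cv2.line(im,f(jw(-.12,y,.032)),f(jw(.12,y,.032)),(0,0,255),1)
cv2.imwrite("pics/s6.png",im[:,:,::-1])
```

```text
(no output)
```

View pics/s6.png

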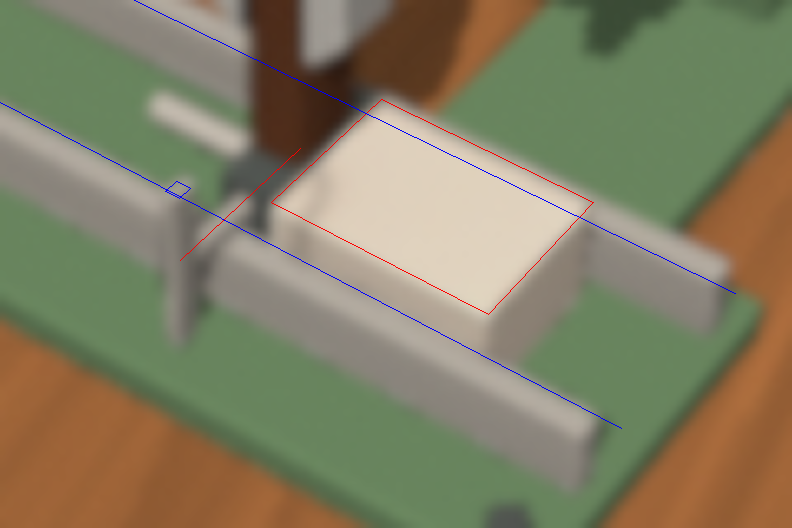

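The predicted blank outline and index line (red) match the picture to about 1 mm. I'll nudge 0.4 mm to the mark, then ease the slide home.

```bash
python3 -m creep '[0,-0.06,0,0,0,0,-1,0,-0.06,0,0,0,0,-1,0,-0.06,0,0,0,0,-1]' ; python3 -c "
from h import *
st()"
```

```text
time_s: 6.3
ee_pos: [0.5418, 0.1368, 0.0776]
eef_rot: [3.14, -0.0, 1.415]
force: [9.5, -0.9, -3.6]
grip_width: 0.0159
t 6.3 tcp jig mm [-14.7   0.6  77.6] F [ 9.5 -0.9 -3.6] w 0.01594109059729003 rot [ 1.799e+02 -1.000e-02  8.107e+01]
```

```bash
python3 -m creep '[0,0.4,0,0,0,0,-1,0,1.4,0,0,0,0,-1,0,2.4,0,0,0,0,-1,0,3.4,0,0,0,0,-1,0,4.4,0,0,0,0,-1,0,5.4,0,0,0,0,-1,0,6.4,0,0,0,0,-1,0,7.4,0,0,0,0,-1,0,8.4,0,0,0,0,-1,0,9.4,0,0,0,0,-1,0,9.9,0,0,0,0,-1,0,9.9,0,0,0,0,-1]' ; python3 -c "
from h import *
st()"
```

```text
time_s: 7.8
ee_pos: [0.6395, 0.1215, 0.0776]
eef_rot: [3.141, -0.0, 1.415]
force: [3.0, -1.3, 3.7]
grip_width: 0.0156
t 7.8 tcp jig mm [84.2  0.7 77.6] F [ 3.  -1.3  3.7] w 0.015606084705381934 rot [179.97  -0.    81.07]
```

Now I'll release, let the spring take the last millimetre, and rise.

```bash
python3 -m creep '[0,0,0,0,0,0,0.1,0,0,0,0,0,0,0.1,0,0,0,0,0,0,0.1,0,0,0,0,0,0,0.1,0,0,-4,0,0,0,0.1,0,0,-9,0,0,0,0.1,0,0,-12,0,0,0,0.1,0,0,-12,0,0,0,0.1]' ; python3 -c "
from h import *
st();S=eyes.camera('side');crop(S,200,190,220,165,3.6,'s7.png')
go(jw(-.053,-.080,.200),YAW+np.pi)"
```

```text
time_s: 8.8
ee_pos: [0.6399, 0.1217, 0.1998]
eef_rot: [3.138, -0.001, 1.415]
force: [-0.3, -1.1, -0.1]
grip_width: 0.0515
t 8.8 tcp jig mm [ 84.5   1.  199.8] F [-0.3 -1.1 -0.1] w 0.051516302588289764 rot [ 1.7978e+02 -7.0000e-02  8.1080e+01]
shift cm [ -8.07 -13.69  -0.25] rot deg [  0.   0. -90.]
```

View pics/s7.png

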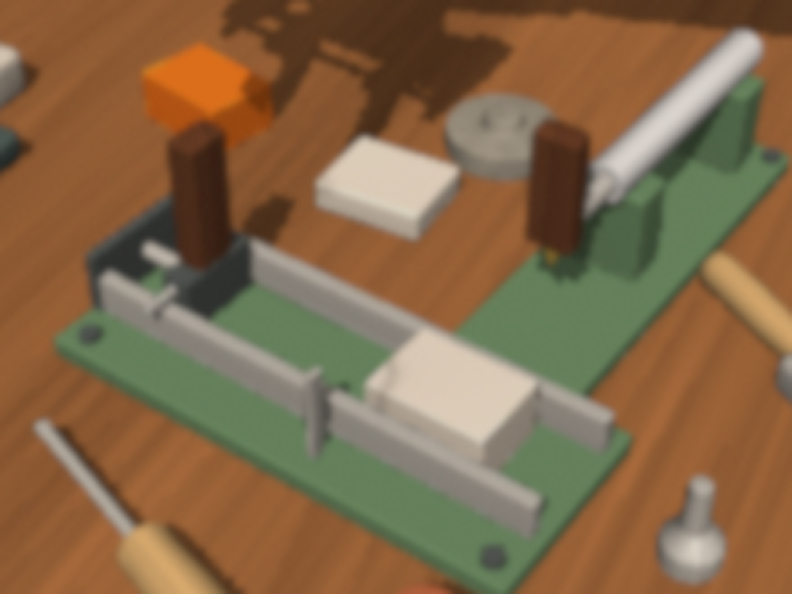

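The slide is back home (crop 198,130) and the blank stays under the pointer line (455,395). Next is the tab.

```bash
python3 -m creep '[-8.1,-13.7,-0.2,0,0,-90,0.1,-8.1,-13.7,-0.2,0,0,-90,0.1,-8.1,-13.7,-0.2,0,0,-90,0.1,-8.1,-13.7,-0.2,0,0,-90,0.1,-8.1,-13.7,-0.2,0,0,-90,0.1,-8.1,-13.7,-0.2,0,0,-90,0.1,-8.1,-13.7,-0.2,0,0,-90,0.1,-8.1,-13.7,-0.2,0,0,-90,0.1,-8.1,-13.7,-0.2,0,0,-90,0.1,-8.1,-13.7,-0.2,0,0,-90,0.1,-8.1,-13.7,-0.2,0,0,-90,0.1,-8.1,-13.7,-0.2,0,0,-90,0.1]' ; python3 -c "
from h import *
st();go(jw(-.053,-.080,.089),YAW+np.pi)"
```

```text
time_s: 10.35
ee_pos: [0.4911, 0.0628, 0.1991]
eef_rot: [-3.142, -0.0, 2.985]
force: [0.0, 0.2, 0.4]
grip_width: 0.0514
t 10.35 tcp jig mm [-53.2 -80.3 199.1] F [0.  0.2 0.4] w 0.05141304828919494 rot [-1.7999e+02 -3.0000e-02  1.7102e+02]
shift cm [-0.03  0.03 11.01] rot deg [-0. -0. -0.]
```

```bash
python3 -m creep '[0,0,4,0,0,0,0.1,0,0,8,0,0,0,0.1,0,0,10.4,0,0,0,0.1,0,0,11,0,0,0,0.1,0,0,11,0,0,0,0.1]' ; python3 -c "
from h import *
st();S=eyes.camera('side');crop(S,250,150,220,165,3.6,'s8.png')"
```

```text
time_s: 10.98
ee_pos: [0.4915, 0.0628, 0.0899]
eef_rot: [3.141, 0.0, 2.986]
force: [-0.5, 0.3, 0.8]
grip_width: 0.0518
t 10.975 tcp jig mm [-52.9 -80.3  89.9] F [-0.5  0.3  0.8] w 0.05184289615934161 rot [1.7999e+02 2.0000e-02 1.7106e+02]
```

View pics/s8.png

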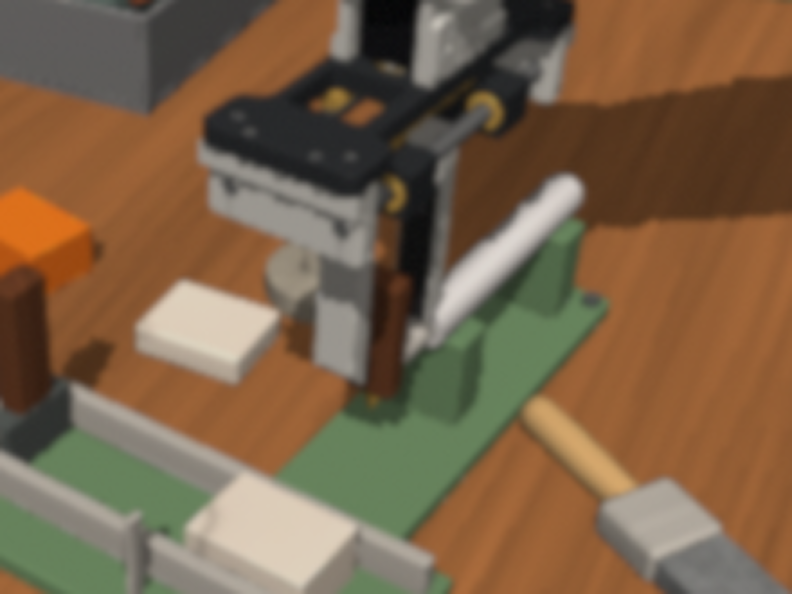

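The fingers straddle the tab (crop 390,330) and are clear of the rod and sleeve. I'll close.

```bash
python3 -m creep '[0,0,0,0,0,0,-1,0,0,0,0,0,0,-1,0,0,0,0,0,0,-1,0,0,0,0,0,0,-1,0,0,0,0,0,0,-1,0,0,0,0,0,0,-1]' 45; python3 -c "
from h import *
st()"
```

```text
time_s: 11.78
ee_pos: [0.4912, 0.0625, 0.0896]
eef_rot: [-3.141, 0.0, 2.986]
force: [-1.8, -4.2, 2.6]
grip_width: 0.0139
t 11.775 tcp jig mm [-53.1 -80.6  89.6] F [-1.8 -4.2  2.6] w 0.013884156804104326 rot [-179.97    0.    171.07]
```

```bash
python3 -m creep '[0,0.7,0,0,0,0,-1,0,1.4,0,0,0,0,-1,0,2.1,0,0,0,0,-1,0,2.8,0,0,0,0,-1,0,3.5,0,0,0,0,-1,0,4.2,0,0,0,0,-1,0,4.9,0,0,0,0,-1,0,5.6,0,0,0,0,-1,0,6.3,0,0,0,0,-1,0,6.9,0,0,0,0,-1,0,7.4,0,0,0,0,-1,0,7.4,0,0,0,0,-1]' ; python3 -c "
from h import *
st();S=eyes.camera('side');crop(S,250,190,220,165,3.6,'s9.png');st()"
```

```text
time_s: 13.28
ee_pos: [0.5026, 0.1353, 0.0895]
eef_rot: [-3.14, -0.0, 2.986]
force: [-3.4, -10.5, 5.4]
grip_width: 0.0138
t 13.275 tcp jig mm [-53.2  -6.9  89.5] F [ -3.4 -10.5   5.4] w 0.013848518771361505 rot [-1.7991e+02 -2.0000e-02  1.7108e+02]
t 13.325 tcp jig mm [-53.2  -7.   89.5] F [ -3.4 -10.7   5.3] w 0.013712112171131653 rot [-1.7992e+02 -2.0000e-02  1.7108e+02]
```

View pics/s9.png

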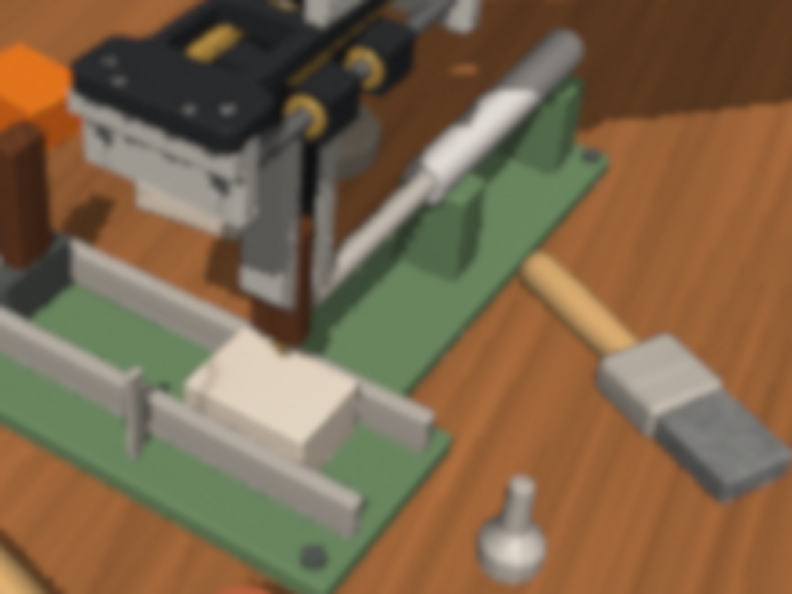

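The ring is still hidden at 73.7 mm of pull, as expected. Now the last 6.5 mm.

```bash
python3 -m creep '[0,0.3,0,0,0,0,-1,0,0.5,0,0,0,0,-1,0,0.62,0,0,0,0,-1,0,0.66,0,0,0,0,-1,0,0.66,0,0,0,0,-1,0,0.66,0,0,0,0,-1]' ; python3 -c "
from h import *
st();S=eyes.camera('side');crop(S,330,205,80,60,10,'s10.png');crop(S,250,190,220,165,3.6,'s11.png');crop(eyes.camera('top'),240,170,190,140,4,'t11.png');st()
print(proj(S,jw(-.053,-.125,.070)),proj(S,jw(-.053,-.121,.070)))"
```

```text
time_s: 14.08
ee_pos: [0.5036, 0.1416, 0.0895]
eef_rot: [-3.14, -0.0, 2.986]
force: [-3.6, -11.1, 5.3]
grip_width: 0.0138
t 14.075 tcp jig mm [-53.2  -0.6  89.5] F [ -3.6 -11.1   5.3] w 0.013806149646333348 rot [-1.7991e+02 -3.0000e-02  1.7106e+02]
t 14.175 tcp jig mm [-53.2  -0.7  89.5] F [ -3.5 -10.4   5.6] w 0.013274145071900303 rot [-1.7991e+02 -3.0000e-02  1.7106e+02]
[367.42541033 240.91394048] [366.23191345 242.06686366]
```

View pics/s10.png

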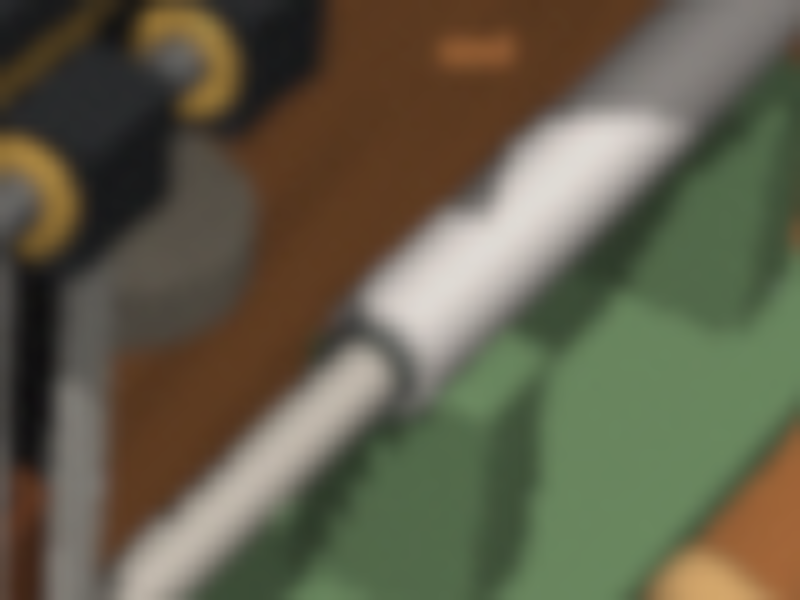

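View pics/s11.png

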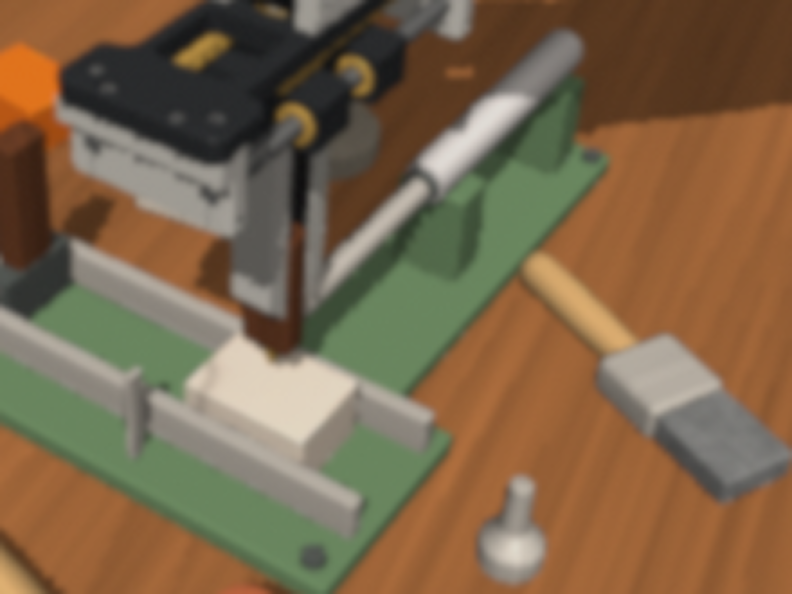

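View pics/t11.png

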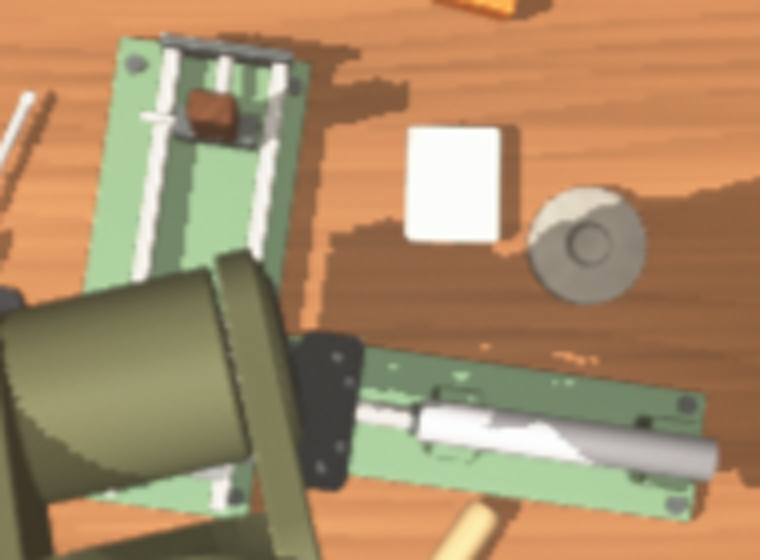

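The ring is out at the sleeve mouth (enlarged crop 365,350), and the point is above the blank. I'll add 0.5 mm so the ring is surely clear, hold, and check.

```bash
python3 -m creep '[0,0.06,0,0,0,0,-1,0,0.06,0,0,0,0,-1,0,0.06,0,0,0,0,-1,0,0.06,0,0,0,0,-1,0,0.06,0,0,0,0,-1,0,0.06,0,0,0,0,-1]'
python3 - <<'E'
from h import *
st();S=eyes.camera('side')
im=cv2.resize(S["color"][235:355,250:410],None,fx=5,fy=5,interpolation=cv2.INTER_CUBIC)
f=lambda X:tuple(int(round(v)) for v in (((proj(S,X)-[250,235])+.5)*5))
cv2.polylines(im,[np.array([f(jw(-.053+a,b,.042)) for a,b in((.03,.022),(.03,-.022),(-.03,-.022),(-.03,.022))])],True,(255,0,0),1)
cv2.circle(im,f(jw(-.053,0,.052)),4,(0,0,255),1)
cv2.imwrite("pics/s12.png",im[:,:,::-1])
crop(S,330,205,80,60,10,'s13.png')
E
```

```text
time_s: 14.92
ee_pos: [0.5037, 0.1421, 0.0896]
eef_rot: [-3.14, -0.0, 2.986]
force: [-3.5, -11.3, 5.8]
grip_width: 0.0136
t 14.925 tcp jig mm [-53.2  -0.   89.6] F [ -3.5 -11.3   5.8] w 0.013620582107570424 rot [-1.7991e+02 -3.0000e-02  1.7106e+02]
```

View pics/s12.png

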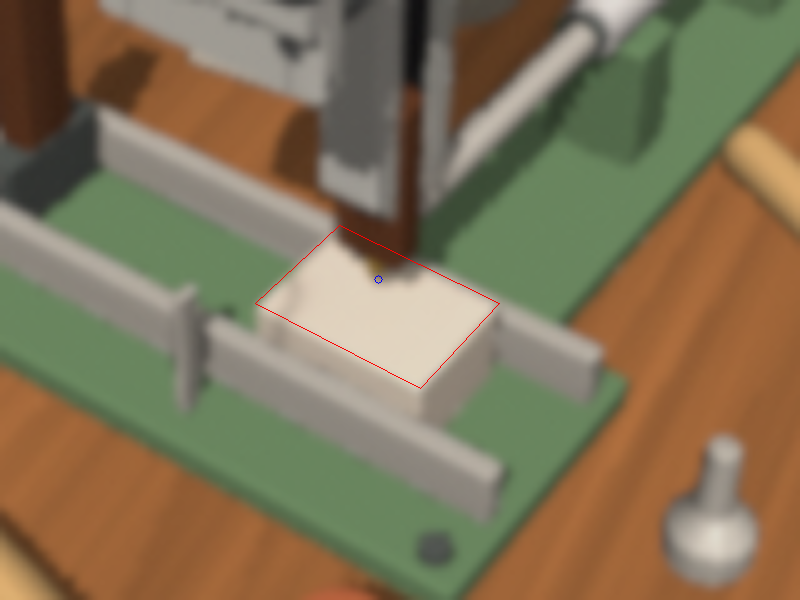

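View pics/s13.png

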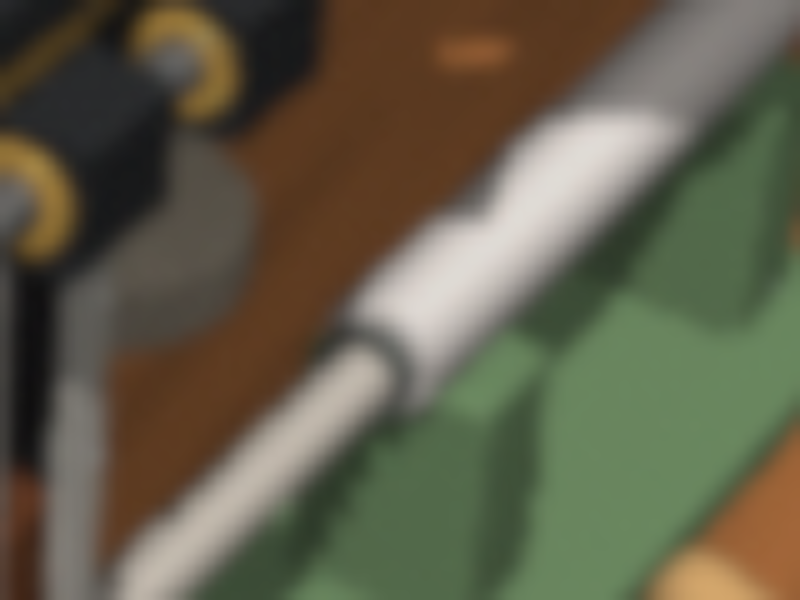

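The blank matches its predicted outline, the brass point (376,272) is within about 1.5 mm of its predicted spot (378,279), and the ring is just clear of the sleeve. I'm handing in.

```bash
python3 -c "
from h import *
from station import ctrl
print(ctrl.hand_in());st()"
```

```text
the job is handed in; nothing more can be done
None
the job is handed in; nothing more can be done
```

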